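# Scoop the rock sugar onto the scale

### The job

Weigh the two lumps of rock sugar lying in front of the chopping board: pull the scoop out from under the spice rack by its pan, lay it flat on the table and let go, then take it by its wooden handle, push its pan under both lumps against the side of the chopping board, and lift them clear. Set the scoop down level on the scale, its pan on the middle of the steel plate with both lumps in it, and let go. Do not touch the lumps with the fingers, and leave the other things where they are.

Things in the scene. Friction and masses are not known exactly. Their poses are not given: they have to be found in the camera images.
- scoop_pan (a point): Flat steel scoop, 160 g: middle of the straight rear part of its pan, 13 mm above the underside. x to the open mouth, y left, z up. This part is 60 mm wide outside (y), x -30 to +25 mm, walls 26 mm high: grip across it from above. At first it lies flat on the table, mouth away from the rack (about -y), handle under the rack, out of reach.
- scoop_handle (a point): Where to grip the scoop's handle: 95 mm behind scoop_pan, 32 mm above the pan's underside; same axes. Level dark wooden bar, 18 mm wide (y), 18 mm high, x -30 to -155 mm from scoop_pan, fixed to the pan's back wall (44 mm high).
- scoop_lip (a point): Middle of the front edge of the scoop's mouth, at underside level, 70 mm ahead of scoop_pan; same axes. From 25 mm ahead of scoop_pan the sides flare to 90 mm outside, 85 inside, at the mouth, where they are 12 mm high. Floor 4 mm thick, its front 25 mm bevelled to a lip 1.5 mm thick. Side walls 2.5 mm thick.
- scoop_grip: The scoop's wooden handle as a part. Its origin is the point under scoop_pan at the underside of the pan; same axes.
- sugar_a (a point): Centre (9.5 mm up) of a lump of rock sugar: pale honey-coloured faceted crystal, about 27 mm across, 19 mm high, 16 g, bottom edges bevelled, slides easily. It stands on the table 28 to 62 mm (centre) from the near side of the chopping board.
- sugar_b (a point): Centre (9.5 mm up) of the other lump, alike, about 36 mm from the first along the board's side.
- lump_a: The lump of sugar_a; origin at its underside.
- lump_b: The lump of sugar_b; origin at its underside.
- board_face (a point): Chopping board, wood, 220 (x) by 300 (y) by 28 mm high, does not move. This point: middle of its near side face, at table level. Axes: x into the board (away from the robot), y along the face, z up.
- scale_plate (a point): Kitchen scale, does not move: centre of the top of its square steel plate, 150 by 150 mm, 46 mm above the table; the white housing beneath is 170 by 190 mm. x and y along the plate's sides. The plate does not sink.
- rack: Spice rack of steel, does not move: 300 mm long (x) by 140 mm deep (y), its shelf's underside 70 mm and top 80 mm above the table, four jars on it up to 185 mm high, thin legs at the corners. Origin at table level under its centre. The scoop sticks out at its -y side.
- garlic: Garlic bulb, 42 mm across, 44 mm high, on the table by the chopping board's side, about 110 mm to the left (+y) of its middle. Bystander. Origin at its underside.
- scissors: Kitchen scissors lying on the chopping board, 180 mm long, 10 mm high. Bystander. Origin at the rivet.
- bowl: White bowl, 150 mm across, 70 mm high. Bystander. Origin at its underside.
- sauce: Brown bottle, 64 mm across, 190 mm high. Bystander. Origin at its underside.
- tin: Steel tin, 60 mm across, 75 mm high. Bystander. Origin at its underside.
- spoon: Wooden-handled spoon lying on the table, right of the middle, 180 mm long, 20 mm high. Bystander. Origin at its middle on the table.

How it is judged:
On the way, in this order (a step that is already met when the one before it is completed fails the run):
1. the scoop has been pulled out and lies flat on the table, its handle at least 130 mm from the middle of the rack, and is let go (horizontal distance between scoop_handle and rack above 0.13 m and height (world z) of scoop_pan below 0.02 m and angle between scoop_pan's own z axis and vertical below 0.1 rad and contact force between the fingers and anything else below 0.1 N), for 0.2 s.
2. held by its handle, the scoop has its mouth within 20 mm of the chopping board's side and both lumps are in its pan (x of scoop_lip in the frame of board_face between -0.02 and 0.01 m and height (world z) of scoop_lip below 0.035 m and contact force between the fingers and scoop_grip above 1 N and x of sugar_a in the frame of scoop_lip between -0.095 and -0.003 m and y of sugar_a in the frame of scoop_lip between -0.04 and 0.04 m and z of sugar_a in the frame of scoop_lip between 0.004 and 0.045 m and x of sugar_b in the frame of scoop_lip between -0.095 and -0.003 m and y of sugar_b in the frame of scoop_lip between -0.04 and 0.04 m and z of sugar_b in the frame of scoop_lip between 0.004 and 0.045 m), for 0.05 s.
3. the scoop is held by its handle with both lumps in it, clear of the table and the board (mouth at least 60 mm up) (height (world z) of scoop_lip above 0.06 m and contact force between the fingers and scoop_grip above 1 N and x of sugar_a in the frame of scoop_lip between -0.095 and -0.003 m and y of sugar_a in the frame of scoop_lip between -0.04 and 0.04 m and z of sugar_a in the frame of scoop_lip between 0.004 and 0.045 m and x of sugar_b in the frame of scoop_lip between -0.095 and -0.003 m and y of sugar_b in the frame of scoop_lip between -0.04 and 0.04 m and z of sugar_b in the frame of scoop_lip between 0.004 and 0.045 m), for 0.2 s.
At the end, for the whole second after the job is handed in: The scoop lies level (within 0.06 rad) and at rest on the scale's steel plate, the middle of its pan's straight rear part within 40 mm of the plate's centre, both lumps of sugar at rest in its pan, and the gripper has let go (x of sugar_a in the frame of scoop_lip between -0.095 and -0.003 m and y of sugar_a in the frame of scoop_lip between -0.04 and 0.04 m and z of sugar_a in the frame of scoop_lip between 0.004 and 0.045 m and x of sugar_b in the frame of scoop_lip between -0.095 and -0.003 m and y of sugar_b in the frame of scoop_lip between -0.04 and 0.04 m and z of sugar_b in the frame of scoop_lip between 0.004 and 0.045 m and horizontal distance between scoop_pan and scale_plate below 0.04 m and height (world z) of scoop_pan between 0.054 and 0.065 m and angle between scoop_pan's own z axis and vertical below 0.06 rad and linear speed of scoop_grip below 0.01 m/s and linear speed of each of lump_a, lump_b below 0.02 m/s and contact force between the fingers and anything else below 0.1 N); the robot touches nothing.
It fails at once if the fingers touch a lump of sugar (contact force between the fingers and lump_a above 0.3 N or contact force between the fingers and lump_b above 0.3 N).
It fails at once if a bystander is moved by more than 30 mm (distance of any of garlic, scissors, bowl, sauce, tin, spoon from where it was at the start of the episode above 0.03 m).
It also fails if it takes over 61 s, if anything falls off the work surface, if the arm or the gripper's body presses on something with over 40 N, if the wrist force passes 120 N, or if a joint passes its speed limit or range.

### The arm

A 7-joint arm with a two-finger parallel gripper is mounted at the origin on the work surface. World frame = base frame: x ahead of the robot, y to its left, z up, the work surface at z = 0. Lengths are in m, angles in rad, forces in N, time in s.
With the tool pointing down it reaches from about 0.4 to 0.9 m from the base axis. Payload 5.5 kg.
Tool frame: the origin (TCP) lies on the centre line of the jaws, within the pads' length; the fingertips stand 8 mm ahead of it and the grasp point (between the pads) lies 11 mm behind it; z points along the fingers, y is the direction in which the jaws open and shut (so a half turn about z gives the same grasp; the last joint's range is limited). The gripper opens to 85 mm and grips with 20 to 120 N. Pads are 22 mm wide; open, the fingers measure 114 mm over their backs; the gripper's body (76 mm by 85 mm) begins 54 mm behind the grasp point. The pads swing forward as they close: fully open they stand 13 mm farther back than shut.
Start: joints at [-0.94, 0.501, -0.427, 1.55, 0.221, 1.138, -0.21], TCP at [0.234, 0.607, 0.239] pointing down, gripper open.
Joint ranges: [-2.88, 2.88], [-0.31, 2.03], [-1.54, 1.56], [0.2, 2.42], [-1.41, 4.55], [0.19, 2.02], [-2.57, 2.57]. Speed limits (rad/s): [2.57, 2.57, 3.14, 3.14, 3.14, 3.14, 3.14].

### API

Orientations are given as a unit quaternion [x, y, z, w].
In Python, from rig import bot gives the robot as it stands. The module is installed in compiled form; this text tells all that it offers.
- The arm moves only by the shell command python3 -m jog 'ROWS'. ROWS is JSON, a list of rows, each a list of 3 entries, a list of its own where there are three numbers: the shift along the world's x, y, z in cm, then the turn, a rotation vector about the world's x, y, z in rad, then the opening in per cent of the stroke, from 0 (shut) to 100 (fully open). A call has 1 to 5 rows; each row is the pose to reach, as a shift and turn from the pose commanded when the call began; what a row does not reach only later rows make up. A row lasts 1/8 s, in which the tool goes at most 62.5 mm and 10.7 degrees, less where a joint would pass 70% of its speed; a pose out of reach is approached as far as the arm can. A call with a gripper value outside its range is refused whole. The fingers move at their own pace and stop on an object; the grip force is fixed at half the most. Time passes only in rows, so rows that repeat a pose let the fingers close. It gives the time, the measured TCP pose, the force and the opening at its end, in the units of the state.
- bot.get_state(): the state, without advancing time (a new reading comes with each control period).
- bot.camera(name): name is "scene" or "top" or "wrist"; returns a dict with "frame" (420x560x3 uint8, red, green, blue), "intrinsics" (3x3 intrinsics, pixels), "extrinsics" (4x4, takes a point from world to camera coordinates). Camera axes: x right, y down, z forward; pixel columns grow to the right and rows downward; lengths in m; the calibration is good to about 2 mm. A picture is of the moment at which its call begins. There is no depth.
- bot.hand_in(): hands the job in, once; it reports no verdict.
The state is a dict: "clock": time; "q": joint angles; "joint_velocities": joint speeds; "joint_efforts": joint torques, N m; "ee_pos": TCP position; "tcp_rot": TCP orientation; "contact_force": force on the tool from outside, world axes, zero at the start; "moment": the same for the moment, N m; "gripper_width": finger opening in m.
Only numpy, scipy, OpenCV 4.12 (cv2) and the standard library are available. Lean on these libraries where they do the work, as an engineer would, in place of code of your own. Each camera call takes 0.05 s, during which the arm holds its last target.

## Working session

There is one attempt and no reset: what is moved stays moved. The work goes in short steps, Python scripts to look and compute and a shell command to move; the robot and the scene stay as the last step left them, time stands still between calls to the robot, and variables do not carry over. Pictures are saved under pics/ and viewed, and the job is handed in when it is done.

```bash
mkdir -p pics; python3 - <<'E'
from rig import bot
import cv2,json,numpy as np
s=bot.get_state();print(s)
for n in ["scene","top","wrist"]:
    c=bot.camera(n);cv2.imwrite(f"pics/{n}0.png",c["frame"][:,:,::-1]);np.savez(f"pics/{n}0.npz",K=c["intrinsics"],E=c["extrinsics"]);print(n,c["intrinsics"],c["extrinsics"])
E
```

```text
{'clock': 0.0, 'q': array([-0.9397746 ,  0.50181291, -0.42680064,  1.55145886,  0.22083392,
        1.13835121, -0.21026598]), 'joint_velocities': array([-0.00069466,  0.000555  , -0.0002466 ,  0.00064853,  0.00139894,
        0.00077564,  0.00076201]), 'joint_efforts': array([ 8.37716598e-04, -5.69533968e+01, -5.81636131e+00, -2.80941796e+01,
        1.05506665e-02,  1.18370407e-02,  1.29642575e-05]), 'ee_pos': array([0.23352996, 0.60585534, 0.23827843]), 'tcp_rot': array([ 1.82820158e-01,  9.83145882e-01, -9.63907661e-04, -1.89258927e-04]), 'contact_force': array([-0.11312384,  0.34112939,  0.75388731]), 'moment': array([ 0.02188153, -0.00854808,  0.0043983 ]), 'gripper_width': 0.08538146014766328}
scene [[388.67837126   0.         272.30053484]
 [  0.         388.67837126 216.70708616]
 [  0.           0.           1.        ]] [[-0.78830003  0.61509545  0.01551305  0.47653423]
 [ 0.32869102  0.44229283 -0.83446945 -0.14313454]
 [-0.52013967 -0.65271329 -0.5508358   1.31114796]
 [ 0.          0.          0.          1.        ]]
top [[493.86476599   0.         281.62272443]
 [  0.         493.86476599 207.8891102 ]
 [  0.           0.           1.        ]] [[ 0.02384226 -0.99954911 -0.01825183 -0.01030935]
 [-0.9855074  -0.02043238 -0.16839739  0.6039462 ]
 [ 0.16794853  0.02200229 -0.9855502   1.41026545]
 [ 0.          0.          0.          1.        ]]
wrist [[378.1565472    0.         276.46658181]
 [  0.         378.1565472  203.6970417 ]
 [  0.           0.           1.        ]] [[ 0.3607305   0.93266756 -0.0021755  -0.64862955]
 [ 0.89578169 -0.34581265  0.2792647  -0.03526163]
 [ 0.25970881 -0.10268806 -0.96021169  0.37878789]
 [ 0.          0.          0.          1.        ]]
```

View pics/top0.png

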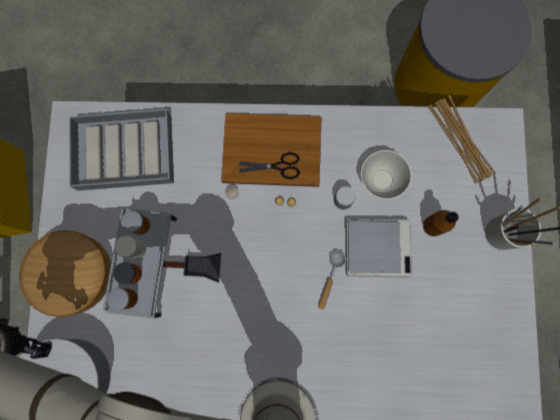

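View pics/scene0.png

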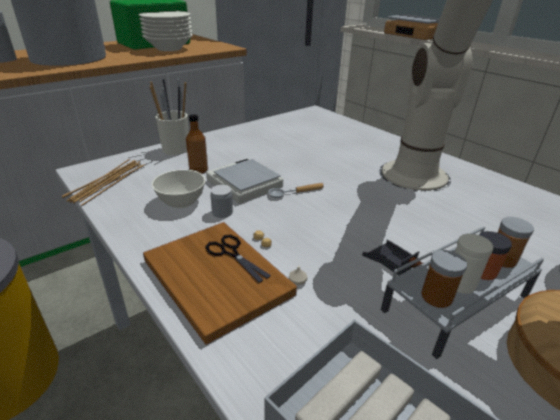

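View pics/wrist0.png

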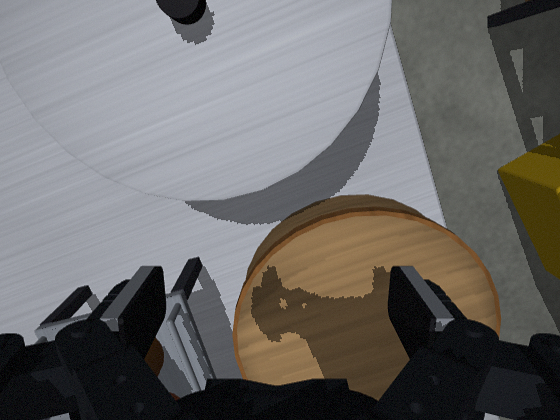

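The top view shows the scoop's pan at about (203,266) with its handle running to (165,264) under the rack. The lumps are at (279,200) and (291,202), the board's near edge is at row ~185, the scale plate is at ~(375,247), and the spoon is at (330,280). Next I'll enlarge these areas.

```bash
cat > h.py <<'E'
import numpy as np,cv2
from rig import bot
def snap(n,tag):
    c=bot.camera(n);cv2.imwrite(f"pics/{tag}.png",c["frame"][:,:,::-1]);np.savez(f"pics/{tag}.npz",K=c["intrinsics"],E=c["extrinsics"])
def crop(tag,x0,y0,x1,y1,s,out):
    im=cv2.imread(f"pics/{tag}.png")[y0:y1,x0:x1]
    im=cv2.resize(im,None,fx=s,fy=s,interpolation=cv2.INTER_CUBIC)
    im=cv2.convertScaleAbs(im,alpha=1.3,beta=15)
    for i in range(x0-x0%10+10,x1,10):
        cv2.line(im,((i-x0)*s,0),((i-x0)*s,6 if i%50 else 16),(0,255,0),1); cv2.putText(im,str(i),((i-x0)*s-8,26),0,.35,(0,255,0),1) if i%20==0 else 0
    for i in range(y0-y0%10+10,y1,10):
        cv2.line(im,(0,(i-y0)*s),(6,(i-y0)*s),(0,255,0),1); cv2.putText(im,str(i),(8,(i-y0)*s+4),0,.35,(0,255,0),1) if i%20==0 else 0
    cv2.imwrite(f"pics/{out}.png",im)
def p2w(tag,u,v,z):
    d=np.load(f"pics/{tag}.npz");K,E=d["K"],d["E"];R=E[:3,:3];t=E[:3,3]
    c=-R.T@t;r=R.T@np.linalg.solve(K,[u,v,1.]);return c+r*(z-c[2])/r[2]
def w2p(tag,p):
    d=np.load(f"pics/{tag}.npz");K,E=d["K"],d["E"];q=K@(E[:3,:3]@np.array(p)+E[:3,3]);return q[:2]/q[2]
E
python3 - <<'E'
from h import *
crop("top0",100,200,240,300,5,"a")
crop("top0",210,170,310,220,7,"b")
crop("top0",310,200,430,310,5,"c")
crop("scene0",230,170,530,330,2,"d")
E
```

```text
(no output)
```

View pics/a.png

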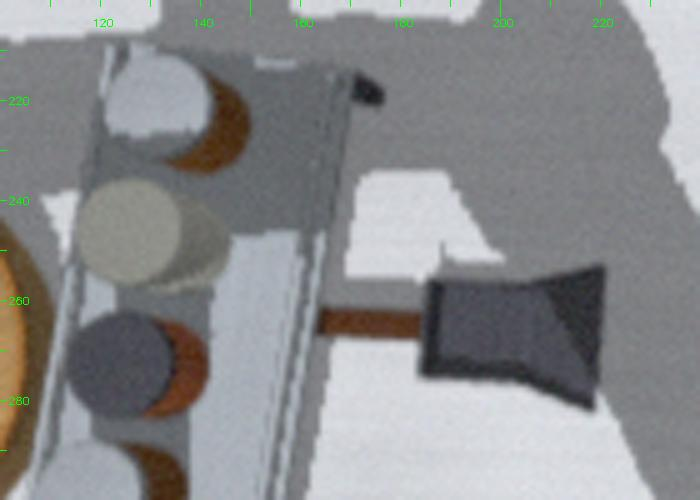

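View pics/b.png

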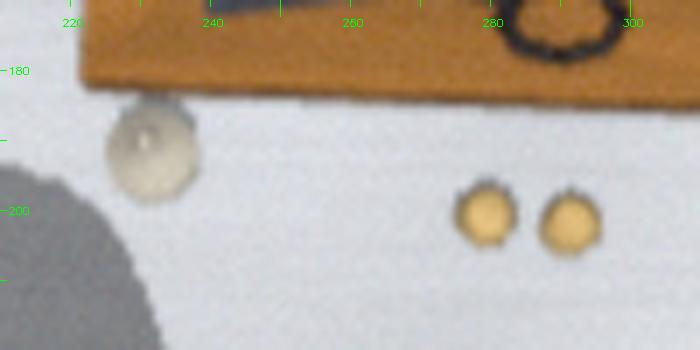

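View pics/c.png

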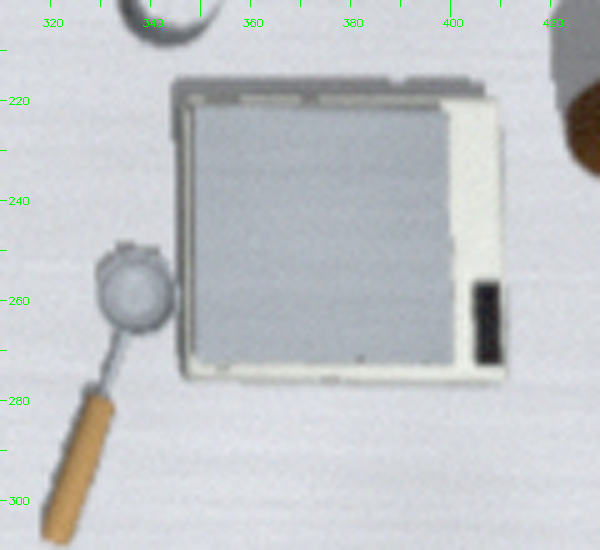

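```bash
python3 - <<'E'
from h import *
np.set_printoptions(precision=4,suppress=True)
for n,u,v,z in [("lipL",220.5,253.5,.012),("lipR",218.7,282,.012),("handle far",164,264.3,.041),("handle nr",183.5,265,.041),("rearL",186,256,.044),("rearR",184.2,275,.044),
 ("sugA",279.5,200.2,.019),("sugB",291.5,201.8,.019),("boardTL",223,182,.028),("boardTR",310,185,.028),("bL0",223,183,0),("bR0",310,186,0),
 ("s1",348.5,221,.046),("s2",399,220.5,.046),("s3",400.8,272.5,.046),("s4",349,272.5,.046),("garlic",232,193,.02),("tin",345,196,.075),
 ("spoon bowl",336.5,258,.01),("spoon end",321,307,.01),("rackfoot",174,217,0), ("rack NE",171,214,.08),("rack SE",157,300,.08)]:
    print(n,p2w("top0",u,v,z))
E
```

```text
lipL [0.4682 0.184  0.012 ]
lipR [0.3836 0.1856 0.012 ]
handle far [0.4306 0.3447 0.041 ]
handle nr [0.4299 0.2871 0.041 ]
rearL [0.4562 0.2806 0.044 ]
rearR [0.4008 0.2827 0.044 ]
sugA [0.633  0.0109 0.019 ]
sugB [ 0.6288 -0.0256  0.019 ]
boardTL [0.6841 0.1838 0.028 ]
boardTR [ 0.68   -0.0806  0.028 ]
bL0 [0.6872 0.1877 0.    ]
bR0 [ 0.683  -0.0816  0.    ]
s1 [ 0.5698 -0.1949  0.046 ]
s2 [ 0.5744 -0.3431  0.046 ]
s3 [ 0.4225 -0.3459  0.046 ]
s4 [ 0.4191 -0.1965  0.046 ]
garlic [0.6522 0.156  0.02  ]
tin [ 0.6389 -0.1813  0.075 ]
spoon bowl [ 0.4627 -0.1634  0.01  ]
spoon end [ 0.3181 -0.1187  0.01  ]
rackfoot [0.5776 0.3337 0.    ]
rack NE [0.5744 0.3235 0.08  ]
rack SE [0.3281 0.348  0.08  ]
```

View pics/d.png

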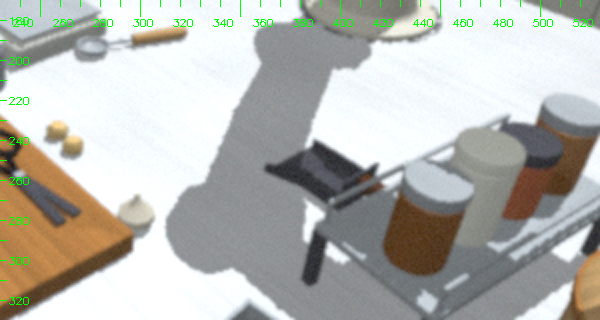

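```bash
python3 - <<'E'
from h import *
from scipy.spatial.transform import Rotation as R
np.set_printoptions(precision=4,suppress=True)
d=np.load("pics/wrist0.npz");E=d["E"];c=-E[:3,:3].T@E[:3,3]
T=R.from_quat([1.82820158e-01,9.83145882e-01,-9.6e-4,-1.9e-4]).as_matrix()
print(c,T,T.T@(c-[.23353,.60586,.23828]))
E
python3 -m jog '[[[4,-8,3],[0,0,-0.18],100],[[8,-16,3],[0,0,-0.36],100],[[11,-20,3],[0,0,-0.54],100],[[14,-25,3],[0,0,-0.72],100],[[17,-30,3],[0,0,-0.9],100]]'
```

```text
[0.1672 0.6317 0.3722] [[-0.9332  0.3595 -0.0007]
 [ 0.3595  0.9332 -0.0018]
 [ 0.     -0.002  -1.    ]] [ 0.0712 -0.     -0.1339]
clock: 0.78
ee_pos: [0.3859, 0.3356, 0.2692]
tcp_rot: [0.595, 0.804, 0.0, 0.0]
contact_force: [0.4, -0.1, 0.2]
gripper_width: 0.0854
```

```bash
python3 -m jog '[[[1.2,-3,0],[0,0,-0.17],100],[[2.4,-6.1,0],[0,0,-0.33],100],[[2.4,-6.1,-8],[0,0,-0.33],100],[[2.4,-6.1,-12],[0,0,-0.33],100],[[2.4,-6.1,-12],[0,0,-0.33],100]]'; python3 - <<'E'
from h import *
from scipy.spatial.transform import Rotation as R
s=bot.get_state();print(s["ee_pos"],R.from_quat(s["tcp_rot"]).as_matrix(),s["q"])
snap("top","top1");snap("wrist","w1")
crop("top1",100,200,300,350,4,"a")
E
```

```text
clock: 1.4
ee_pos: [0.4056, 0.274, 0.1453]
tcp_rot: [0.717, 0.698, -0.005, -0.001]
contact_force: [0.4, 0.1, 0.4]
gripper_width: 0.0855
[0.40564663 0.27395195 0.14526825] [[ 0.02687861  0.99960366 -0.00837076]
 [ 0.99962043 -0.0269278  -0.00582106]
 [-0.00604416 -0.00821112 -0.99994802]] [-0.55661247  0.31928913 -0.10746837  2.03022538  0.0460218   0.8045161
 -0.7178614 ]
```

View pics/w1.png

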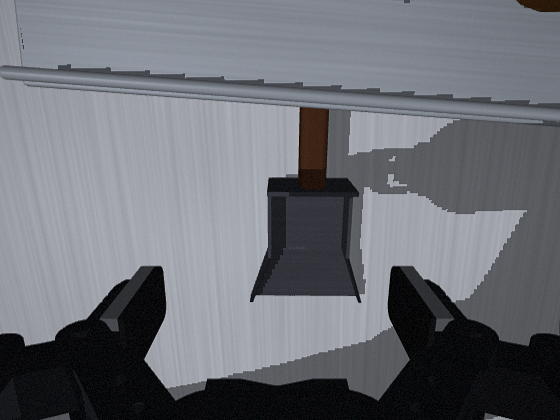

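View pics/a.png

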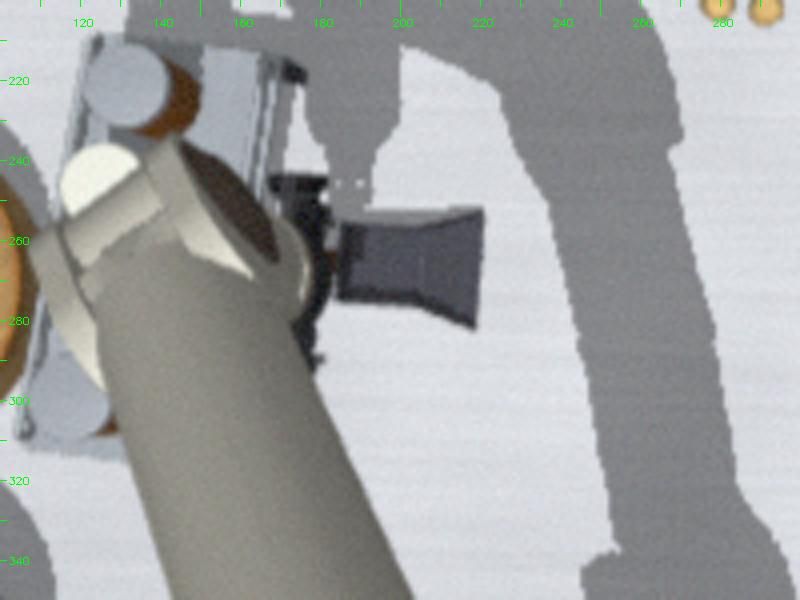

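```bash
python3 - <<'E'
from h import *
np.set_printoptions(precision=4,suppress=True)
for n,u,v,z in [("lipL",361,300,.012),("lipR",251,300,.012),("rearL",358,190,.044),("rearR",268,193,.044),("hnd",313,178,.041),("hnd2",314,112,.041)]: print(n,p2w("w1",u,v,z))
s=bot.get_state();print(s["ee_pos"],s["clock"])
E
python3 -m jog '[[[0,0,0],[0,0,0],100]]'
```

```text
lipL [0.4722 0.1853 0.012 ]
lipR [0.384  0.1876 0.012 ]
rearL [0.4601 0.2849 0.044 ]
rearR [0.4018 0.2845 0.044 ]
hnd [0.4312 0.293  0.041 ]
hnd2 [0.4319 0.3347 0.041 ]
[0.4094 0.2769 0.1499] 1.5
clock: 1.62
ee_pos: [0.4107, 0.2779, 0.1516]
tcp_rot: [0.717, 0.698, 0.002, 0.0]
contact_force: [0.0, -0.5, 0.3]
gripper_width: 0.0856
```

```bash
python3 -m jog '[[[1,-1.7,0],[0,0,0],100],[[1.9,-3.3,0],[0,0,0],100],[[1.9,-3.3,-4],[0,0,0],100],[[1.9,-3.3,-8],[0,0,0],100],[[1.9,-3.3,-8],[0,0,0],100]]'; python3 - <<'E'
from h import *
snap("wrist","w2")
E
```

```text
clock: 2.25
ee_pos: [0.4273, 0.2431, 0.0686]
tcp_rot: [0.717, 0.698, -0.001, -0.0]
contact_force: [0.2, 0.3, 0.8]
gripper_width: 0.0852
```

View pics/w2.png

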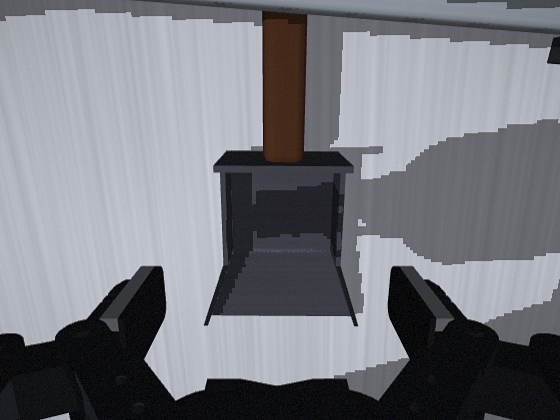

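```bash
python3 -m jog '[[[0.2,0.3,-2.5],[0,0,0],100],[[0.2,0.3,-4.5],[0,0,0],100],[[0.2,0.3,-5.5],[0,0,0],100],[[0.2,0.3,-5.9],[0,0,0],100],[[0.2,0.3,-5.9],[0,0,0],100]]'; python3 - <<'E'
from h import *
snap("wrist","w3")
E
```

```text
clock: 2.92
ee_pos: [0.4307, 0.2469, 0.0109]
tcp_rot: [0.717, 0.698, 0.001, 0.0]
contact_force: [-0.3, -0.4, 0.3]
gripper_width: 0.0854
```

View pics/w3.png

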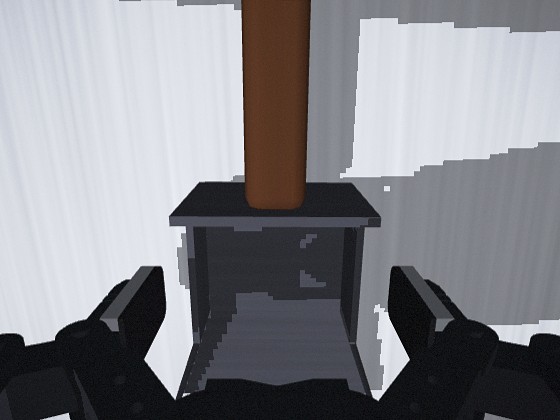

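```bash
python3 -m jog '[[[0,0,0],[0,0,0],50],[[0,0,0],[0,0,0],50],[[0,0,0],[0,0,0],50],[[0,0,0],[0,0,0],50]]'; python3 - <<'E'
from h import *
snap("wrist","w4")
E
```

```text
clock: 3.48
ee_pos: [0.4305, 0.2467, 0.0108]
tcp_rot: [0.717, 0.697, 0.0, 0.0]
contact_force: [-1.4, -1.0, 6.4]
gripper_width: 0.0587
```

View pics/w4.png

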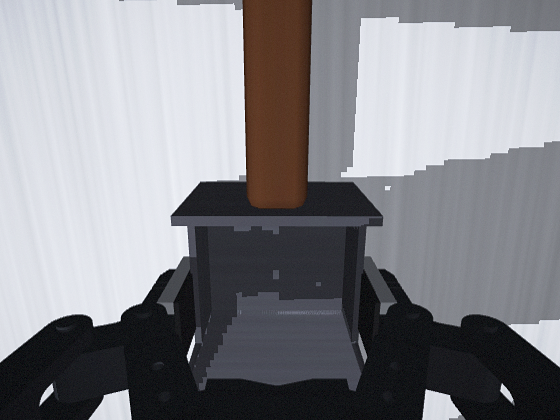

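```bash
python3 -m jog '[[[0,0,0.8],[0,0,0],50],[[0,-2,1],[0,0,0],50],[[0,-6,1],[0,0,0],50],[[0,-10,1.2],[0,0,0],50],[[0,-14,1.5],[0,0,0],50]]'
```

```text
clock: 4.15
ee_pos: [0.4293, 0.1036, 0.025]
tcp_rot: [0.717, 0.697, -0.001, 0.0]
contact_force: [0.1, -0.6, -1.4]
gripper_width: 0.0588
```

```bash
python3 - <<'E'
from h import *
snap("top","t2")
E
python3 -m jog '[[[0,0,0.5],[0,0,0],50]]'
```

```text
clock: 4.32
ee_pos: [0.4293, 0.1034, 0.03]
tcp_rot: [0.718, 0.696, -0.001, 0.0]
contact_force: [-0.0, 0.3, -1.6]
gripper_width: 0.0586
```

View pics/t2.png

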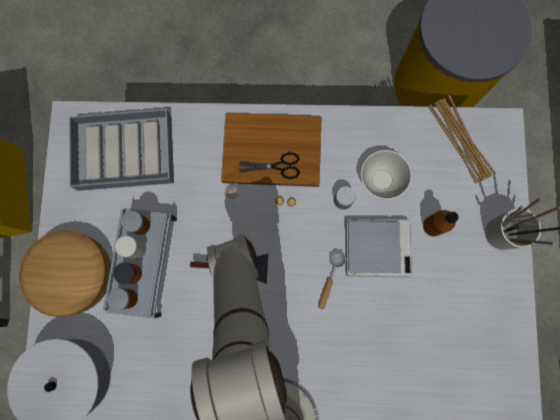

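```bash
python3 -m jog '[[[0.5,-1,2],[0,0,0.17],50],[[1.5,-3,2],[0,0,0.34],50],[[2.5,-5,2],[0,0,0.51],50],[[3.5,-7,2],[0,0,0.68],50],[[4.5,-8,2],[0,0,0.85],50]]'
```

```text
clock: 4.95
ee_pos: [0.4753, 0.0259, 0.0503]
tcp_rot: [0.363, 0.932, -0.0, 0.0]
contact_force: [-0.3, 0.8, -1.4]
gripper_width: 0.0588
```

```bash
python3 -m jog '[[[1,-1,0],[0,0,0.17],50],[[2.5,-2,0],[0,0,0.34],50],[[4,-2.5,0],[0,0,0.51],50],[[5.3,-2.9,0],[0,0,0.68],50],[[5.3,-2.9,0],[0,0,0.73],50]]'; python3 -m jog '[[[0,0,0],[0,0,0],50],[[0,0,0],[0,0,0],50]]'; python3 - <<'E'
from h import *
from scipy.spatial.transform import Rotation as R
s=bot.get_state();print(s["ee_pos"],R.from_quat(s["tcp_rot"]).as_matrix(),s["q"])
snap("wrist","w5");snap("top","t5");crop("t5",200,160,320,310,4,"a")
E
```

```text
clock: 5.58
ee_pos: [0.5294, -0.0023, 0.0503]
tcp_rot: [0.007, 1.0, 0.0, 0.001]
contact_force: [0.3, -0.4, -1.5]
gripper_width: 0.0587
clock: 5.82
ee_pos: [0.5279, -0.0021, 0.0501]
tcp_rot: [0.009, 1.0, 0.0, -0.0]
contact_force: [0.3, 0.5, -1.5]
gripper_width: 0.0588
[ 0.52786001 -0.00207441  0.05010287] [[-9.99837525e-01  1.80253568e-02 -9.84900482e-05]
 [ 1.80253517e-02  9.99837529e-01  5.24806419e-05]
 [ 9.94200287e-05  5.06967974e-05 -9.99999994e-01]] [ 0.32960888  0.57331182 -0.46757561  1.98290363  0.40136651  0.67595064
  1.16144823]
```

View pics/w5.png

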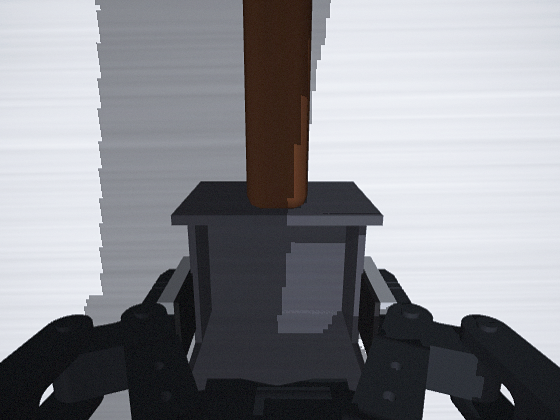

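View pics/a.png

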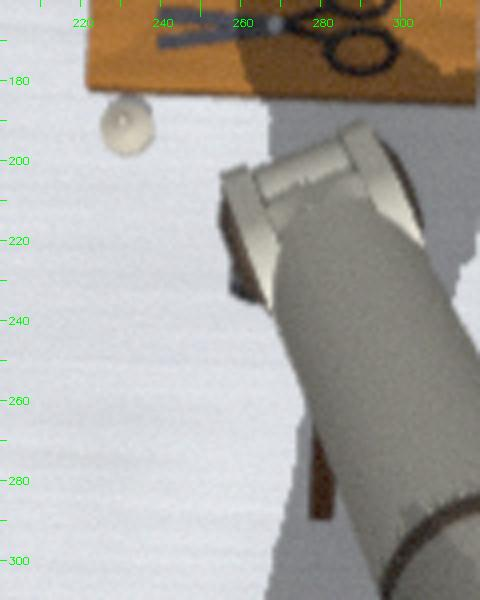

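```bash
python3 -m jog '[[[0,-0.4,-2],[0,0,0],50],[[0,-0.4,-3.2],[0,0,0],50],[[0,-0.4,-3.7],[0,0,0],50],[[0,-0.4,-3.9],[0,0,0],50],[[0,-0.4,-3.9],[0,0,0],50]]';python3 -m jog '[[[0,0,0],[0,0,0],50],[[0,0,-0.05],[0,0,0],60]]'
```

```text
clock: 6.55
ee_pos: [0.528, -0.0063, 0.011]
tcp_rot: [0.009, 1.0, 0.0, -0.0]
contact_force: [0.8, 0.3, -1.1]
gripper_width: 0.0588
clock: 6.8
ee_pos: [0.5284, -0.0064, 0.0109]
tcp_rot: [0.009, 1.0, 0.0, 0.0]
contact_force: [-2.0, 1.0, 6.3]
gripper_width: 0.0587
```

```bash
python3 -m jog '[[[0,0,0],[0,0,0],100],[[0,0,0],[0,0,0],100],[[0,0,0],[0,0,0],100],[[0,0,0],[0,0,0],100]]'; python3 -m jog '[[[0,0,2],[0,0,0],100],[[0,0,5],[0,0,0],100],[[0,0,9],[0,0,0],100],[[-3,0,11],[0,0,0],100],[[-8,0,11],[0,0,0],100]]';python3 -m jog '[[[-3.5,0,0],[0,0,0],100],[[-3.5,0,0],[0,0,0],100],[[-3.5,0,0],[0,0,0],100]]'; python3 - <<'E'
from h import *
from scipy.spatial.transform import Rotation as R
s=bot.get_state();print(s["ee_pos"],R.from_quat(s["tcp_rot"]).as_matrix(),s["q"])
snap("wrist","w6");snap("top","t6");crop("t6",200,160,320,310,4,"a")
E
```

```text
clock: 7.3
ee_pos: [0.5281, -0.0065, 0.0105]
tcp_rot: [0.009, 1.0, -0.0, -0.0]
contact_force: [0.8, -0.5, 0.3]
gripper_width: 0.0851
clock: 7.92
ee_pos: [0.4506, -0.0061, 0.1236]
tcp_rot: [0.009, 1.0, -0.0, 0.003]
contact_force: [-1.0, -0.2, 0.4]
gripper_width: 0.0855
clock: 8.3
ee_pos: [0.4146, -0.0066, 0.1217]
tcp_rot: [0.009, 1.0, -0.0, 0.001]
contact_force: [1.0, -1.0, -0.0]
gripper_width: 0.0856
[ 0.41456811 -0.00661411  0.12169932] [[-9.99836139e-01  1.78679583e-02  2.90351240e-03]
 [ 1.78666658e-02  9.99840268e-01 -4.70487748e-04]
 [-2.91145527e-03 -4.18534568e-04 -9.99995674e-01]] [ 0.47905696  0.28161015 -0.58944788  2.21206169  0.24180972  0.70518725
  1.27575992]
```

View pics/w6.png

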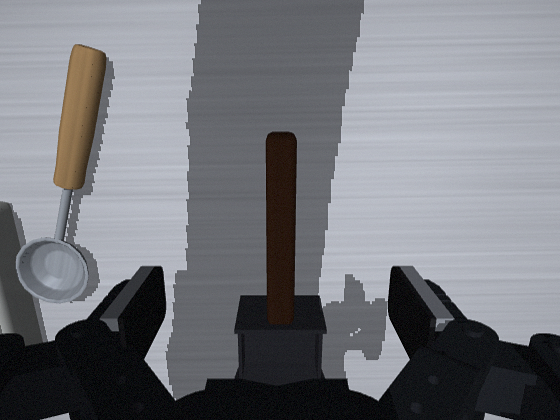

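View pics/a.png

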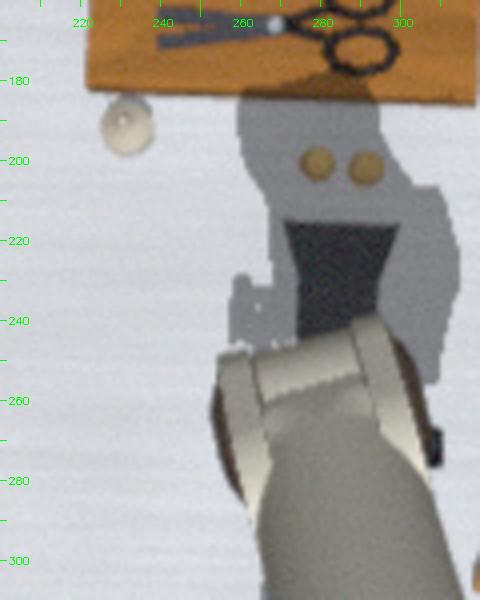

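```bash
python3 - <<'E'
from h import *
np.set_printoptions(precision=4,suppress=True)
for n,u,v,z in [("hend",281,132,.041),("hwall",280.5,324,.041),("rearL",325.5,332,.044),("rearR",234.5,332,.044)]: print(n,p2w("w6",u,v,z))
for n,u,v,z in [("lipL",271,215,.012),("lipR",300,215,.012),("A",279.5,200.5,.019),("B",291.5,202,.019)]: print(n,p2w("t6",u,v,z))
E
```

```text
hend [ 0.3642 -0.0033  0.041 ]
hwall [ 0.4877 -0.0056  0.041 ]
rearL [0.4921 0.0234 0.044 ]
rearR [ 0.4911 -0.0354  0.044 ]
lipL [0.5882 0.0357 0.012 ]
lipR [ 0.59   -0.0522  0.012 ]
A [0.6321 0.0109 0.019 ]
B [ 0.6282 -0.0256  0.019 ]
```

```bash
python3 -m jog '[[[2,0.2,-2],[0,0,0],60],[[2,0.2,-5],[0,0,0],60],[[2,0.2,-8],[0,0,0],60],[[2,0.2,-10],[0,0,0],60],[[2,0.2,-10.1],[0,0,0],60]]'; python3 - <<'E'
from h import *
snap("wrist","w7")
E
```

```text
clock: 9.02
ee_pos: [0.4327, -0.0041, 0.0182]
tcp_rot: [0.009, 1.0, 0.0, -0.001]
contact_force: [0.4, 0.5, -0.5]
gripper_width: 0.0509
```

View pics/w7.png

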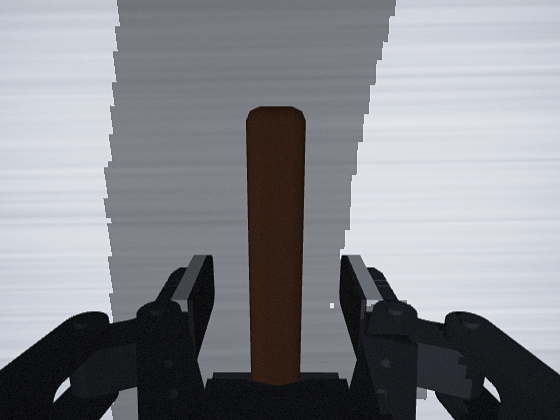

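```bash
python3 -m jog '[[[0,0,0.2],[0,0,0],30],[[0,0,0.2],[0,0,0],10],[[0,0,0.2],[0,0,0],0],[[0,0,0.2],[0,0,0],0],[[0,0,0.2],[0,0,0],0]]'; python3 -m jog '[[[0,0,0],[0,0,0],0],[[0,0,0],[0,0,0],0]]'; python3 - <<'E'
from h import *
snap("wrist","w8");snap("top","t8");crop("t8",220,170,320,250,7,"a")
from scipy.spatial.transform import Rotation as R
s=bot.get_state();print(s["ee_pos"],R.from_quat(s["tcp_rot"]).as_matrix())
E
```

```text
clock: 9.7
ee_pos: [0.4339, -0.0046, 0.0222]
tcp_rot: [0.009, 1.0, -0.0, 0.001]
contact_force: [-1.1, 0.4, 6.3]
gripper_width: 0.0168
clock: 9.95
ee_pos: [0.4339, -0.0046, 0.0222]
tcp_rot: [0.009, 1.0, -0.0, 0.001]
contact_force: [-1.1, -1.0, 7.1]
gripper_width: 0.0171
[ 0.43392173 -0.00458115  0.02217399] [[-9.99839544e-01  1.78279808e-02  1.74634646e-03]
 [ 1.78276069e-02  9.99841049e-01 -2.29480050e-04]
 [-1.75016004e-03 -1.98310050e-04 -9.99998449e-01]]
```

View pics/a.png

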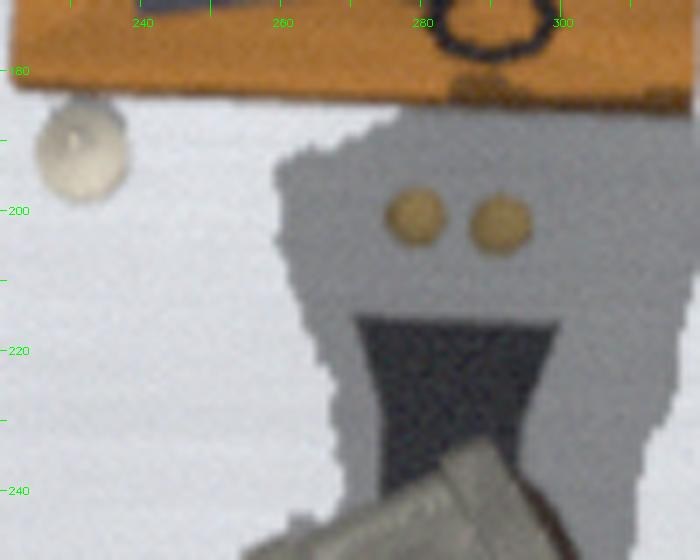

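```bash
python3 -m jog '[[[0.8,0,0],[0,0,0],0],[[1.6,0,0],[0,0,0],0],[[2.4,0,0],[0,0,0],0],[[3.2,0,0],[0,0,0],0],[[4,0,0],[0,0,0],0]]'; python3 -m jog '[[[0.6,0,0],[0,0,0],0],[[1.2,0,0],[0,0,0],0],[[1.8,0,0],[0,0,0],0],[[2.2,0,0],[0,0,0],0],[[2.4,0,0],[0,0,0],0]]'; python3 - <<'E'
from h import *
snap("top","t9");crop("t9",220,170,320,250,7,"a");snap("scene","s9");crop("s9",200,190,320,280,6,"b")
E
```

```text
clock: 10.68
ee_pos: [0.469, -0.0049, 0.0216]
tcp_rot: [0.009, 1.0, -0.001, -0.004]
contact_force: [-12.8, 0.1, 19.0]
gripper_width: 0.0167
clock: 11.3
ee_pos: [0.4937, -0.0048, 0.0217]
tcp_rot: [0.009, 1.0, -0.001, -0.003]
contact_force: [-11.0, 0.2, 16.3]
gripper_width: 0.0166
```

View pics/a.png

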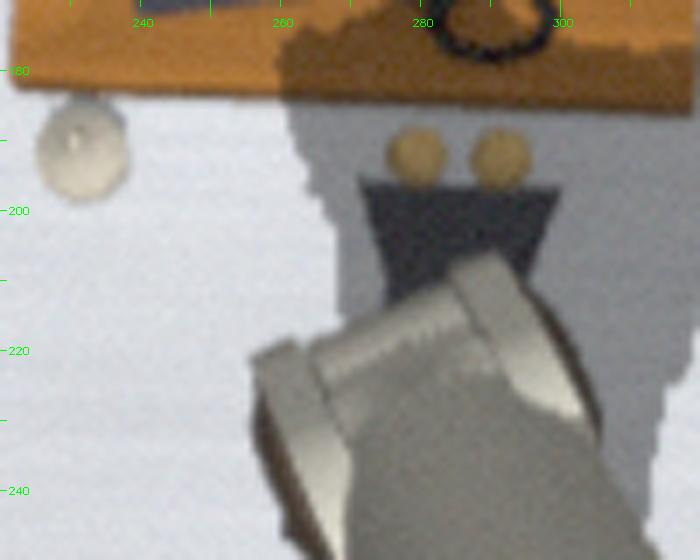

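View pics/b.png

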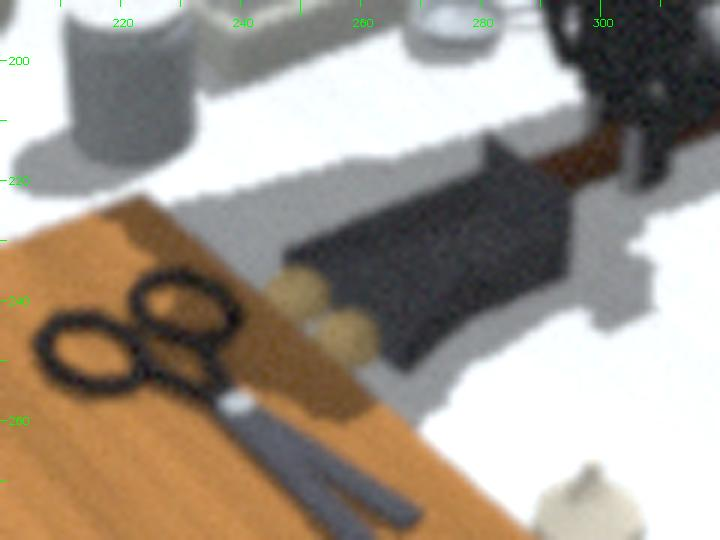

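```bash
python3 -m jog '[[[0.4,0,0],[0,0,0],0],[[0.8,0,0],[0,0,0],0],[[1.2,0,0],[0,0,0],0],[[1.6,0,0],[0,0,0],0],[[2,0,0],[0,0,0],0]]'; python3 - <<'E'
from h import *
snap("top","t10");crop("t10",220,170,320,250,7,"a");snap("scene","s10");crop("s10",200,190,320,280,6,"b")
for u,v in [(272,196.5),(299,196.5)]: print(p2w("t9",u,v,.012))
E
```

```text
clock: 12.02
ee_pos: [0.5131, -0.0048, 0.0217]
tcp_rot: [0.009, 1.0, -0.001, -0.004]
contact_force: [-12.3, 0.7, 18.0]
gripper_width: 0.017
[0.64534492 0.03424799 0.012     ]
[ 0.64701672 -0.04811591  0.012     ]
```

View pics/a.png

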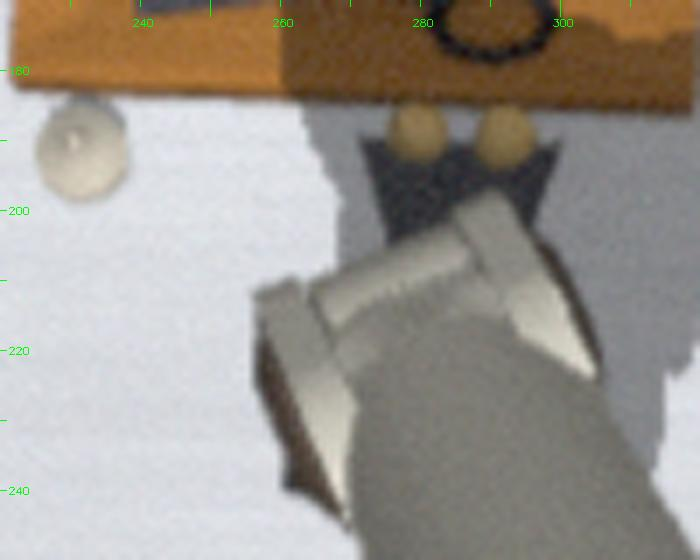

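View pics/b.png

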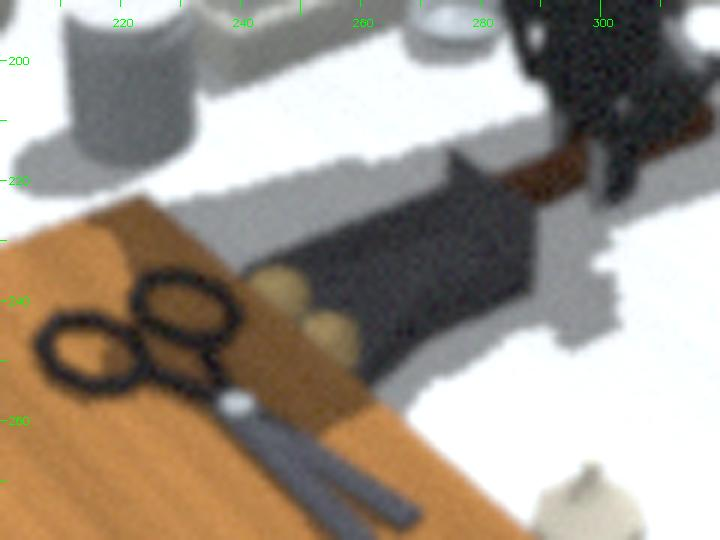

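```bash
python3 -m jog '[[[0.3,0,0],[0,0,0],0],[[0.6,0,0],[0,0,0],0],[[0.9,0,0],[0,0,0],0],[[1.2,0,0],[0,0,0],0],[[1.2,0,0],[0,0,0],0]]'; python3 - <<'E'
from h import *
snap("top","t11");crop("t11",220,170,320,250,7,"a");snap("scene","s11");crop("s11",200,190,320,280,6,"b")
E
```

```text
clock: 12.75
ee_pos: [0.5261, -0.0047, 0.0218]
tcp_rot: [0.009, 1.0, -0.001, -0.003]
contact_force: [-9.9, -0.8, 13.7]
gripper_width: 0.0174
```

View pics/a.png

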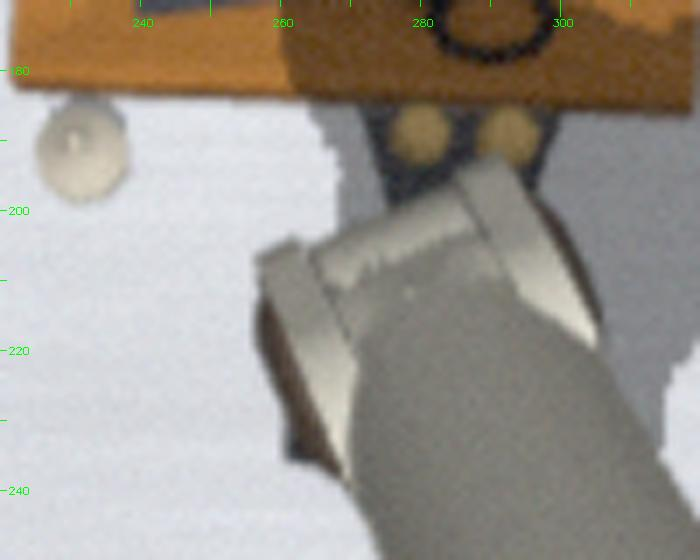

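View pics/b.png

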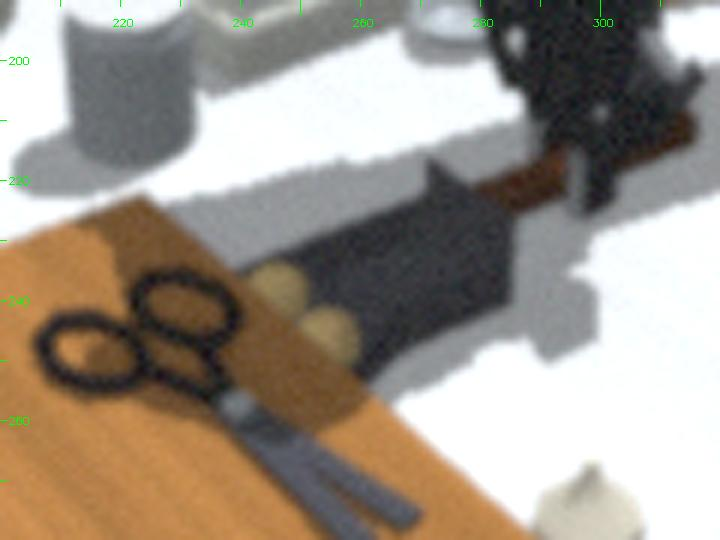

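```bash
python3 -m jog '[[[0.2,0,0],[0,0,0],0],[[0.2,0,0],[0,0,0],0],[[0.1,0,0],[0,-0.05,0],0],[[0,0,0.1],[0,-0.1,0],0],[[-0.1,0,0.3],[0,-0.15,0],0]]'; python3 - <<'E'
from h import *
snap("top","t12");crop("t12",220,170,320,250,7,"a");snap("scene","s12");crop("s12",200,190,320,280,6,"b")
E
```

```text
clock: 13.48
ee_pos: [0.5257, -0.0049, 0.0235]
tcp_rot: [0.009, 0.997, 0.001, 0.074]
contact_force: [-0.9, -0.2, -2.6]
gripper_width: 0.017
```

View pics/a.png

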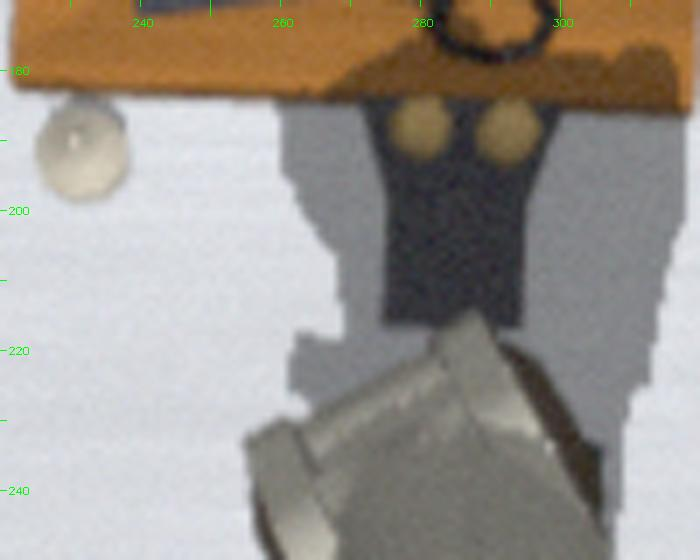

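View pics/b.png

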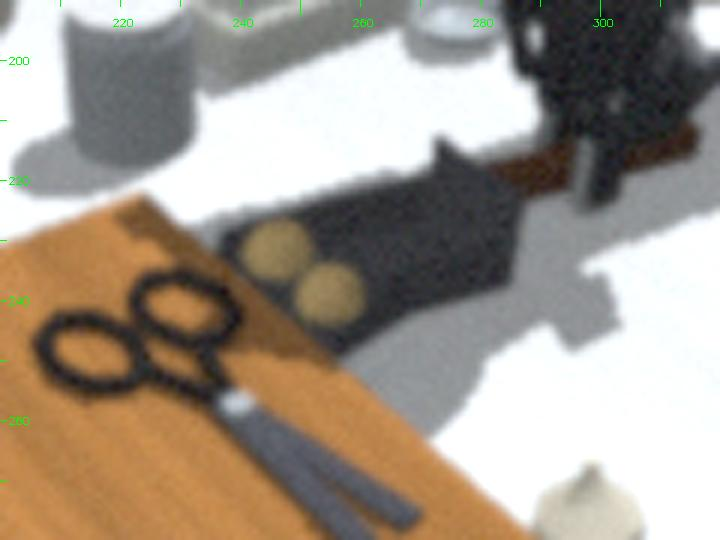

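```bash
python3 -m jog '[[[0,0,0.4],[0,-0.05,0],0],[[-0.1,0,0.9],[0,-0.1,0],0],[[-0.2,0,1.4],[0,-0.15,0],0],[[-0.3,0,2],[0,-0.2,0],0],[[-0.3,0,2],[0,-0.2,0],0]]'; python3 - <<'E'
from h import *
snap("top","t13");crop("t13",220,170,320,250,7,"a");snap("scene","s13");crop("s13",200,190,320,280,6,"b")
E
```

```text
clock: 14.2
ee_pos: [0.5254, -0.0047, 0.0446]
tcp_rot: [0.009, 0.985, 0.001, 0.174]
contact_force: [0.1, 0.2, -0.6]
gripper_width: 0.0167
```

View pics/a.png

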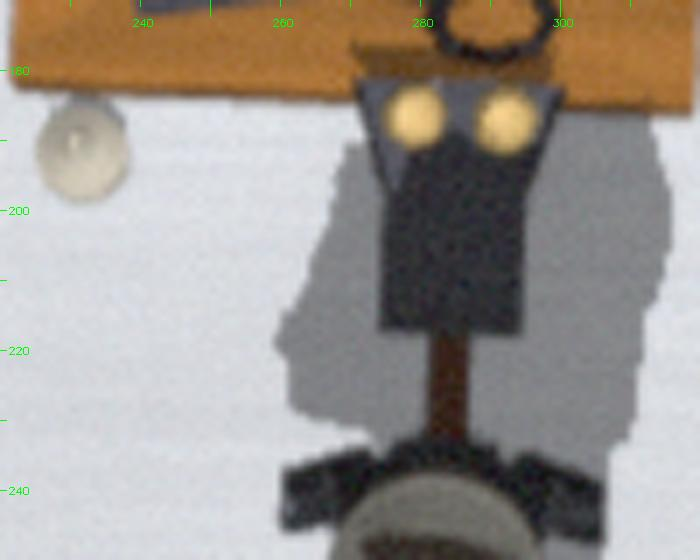

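View pics/b.png

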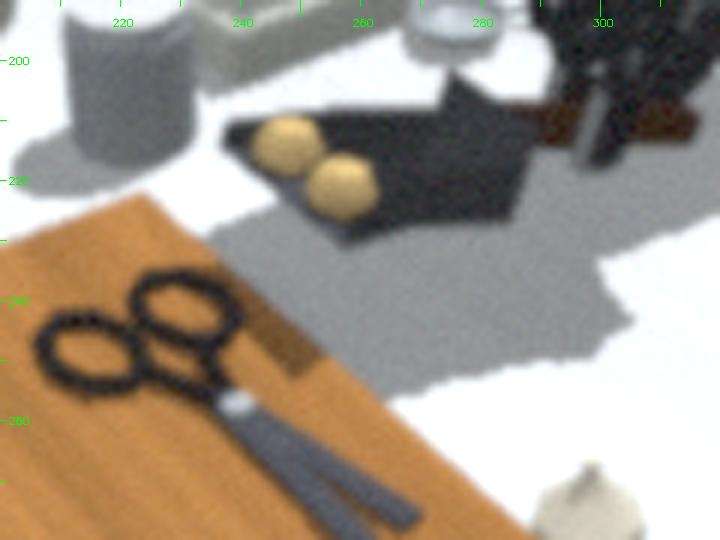

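```bash
python3 -m jog '[[[0,0,1.5],[0,0,0],0],[[-0.3,0,3],[0,-0.05,0],0],[[-0.6,0,4.5],[0,-0.1,0],0],[[-1,0,6],[0,-0.15,0],0],[[-1,0,7],[0,-0.2,0],0]]'; python3 - <<'E'
from h import *
from scipy.spatial.transform import Rotation as R
s=bot.get_state();print(s["ee_pos"],R.from_quat(s["tcp_rot"]).as_matrix(),s["q"])
snap("top","t14");crop("t14",220,170,320,250,7,"a");snap("scene","s14");crop("s14",200,150,320,240,6,"b")
E
```

```text
clock: 14.92
ee_pos: [0.5156, -0.0049, 0.1153]
tcp_rot: [0.009, 0.962, 0.002, 0.273]
contact_force: [0.5, -1.1, -1.4]
gripper_width: 0.0173
[ 0.51563986 -0.0049132   0.11532937] [[-0.85123078  0.01574727  0.52455522]
 [ 0.01771961  0.9998422  -0.00126071]
 [-0.5244923   0.00822176 -0.85137549]] [ 0.55746536  0.31397524 -0.68005285  2.42142368  1.9596965   0.23675572
 -0.39618077]
```

View pics/a.png

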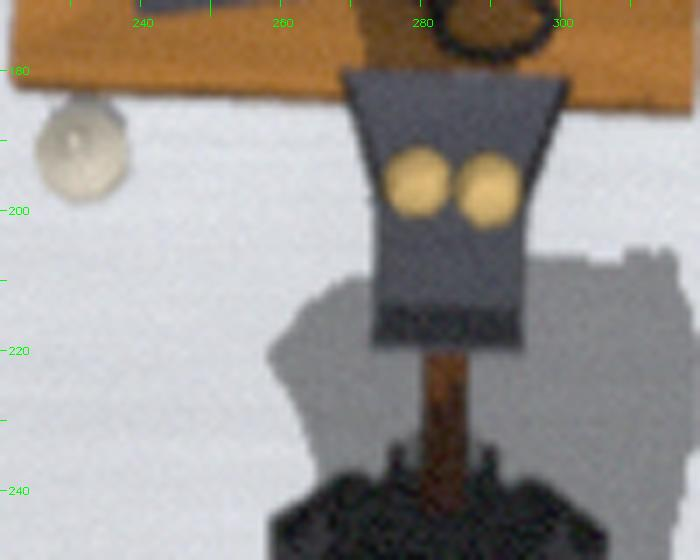

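View pics/b.png

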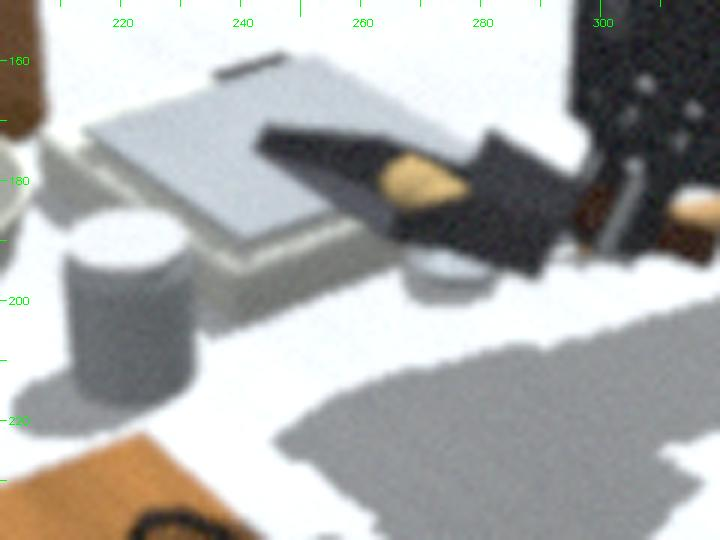

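```bash
python3 -m jog '[[[0,0,0],[0,0.08,0],0],[[0,-0.5,0],[0,0.16,0],0],[[0,-1,0],[0,0.24,0],0],[[0,-2,0],[0,0.32,0],0],[[0,-3,0],[0,0.38,0],0]]'; python3 - <<'E'
from h import *
from scipy.spatial.transform import Rotation as R
s=bot.get_state();print(s["ee_pos"],R.from_quat(s["tcp_rot"]).as_matrix(),s["q"])
E
```

```text
clock: 15.65
ee_pos: [0.5163, -0.0359, 0.1127]
tcp_rot: [0.011, 0.995, -0.009, 0.101]
contact_force: [1.7, -1.6, -2.8]
gripper_width: 0.0167
[ 0.51632971 -0.03588412  0.11271238] [[-0.97915533  0.02403985  0.20168522]
 [ 0.02056254  0.9996019  -0.01931903]
 [-0.20206935 -0.01476917 -0.97925985]] [ 0.68667227  0.42701068 -0.79771049  2.14417119  0.63602297  0.5709605
  0.99426686]
```

```bash
python3 -m jog '[[[-0.5,-1,0],[0,0,0],0],[[-1.5,-2.5,0],[0,0,0],0],[[-2.5,-4.5,0],[0,0,0],0],[[-3.5,-6.5,0],[0,0,0],0],[[-4.5,-8.5,0],[0,0,0],0]]'; python3 -m jog '[[[-1,-2,0],[0,0,0],0],[[-2,-4,0],[0,0,0],0],[[-3,-6,0],[0,0,0],0],[[-3.8,-8,0],[0,0,0],0],[[-4.4,-9.5,0],[0,0,0],0]]';  python3 - <<'E'
from h import *
from scipy.spatial.transform import Rotation as R
s=bot.get_state();print(s["ee_pos"],R.from_quat(s["tcp_rot"]).as_matrix(),s["q"])
snap("top","t15");crop("t15",310,180,430,290,6,"a")
E
```

```text
clock: 16.27
ee_pos: [0.4709, -0.1238, 0.1121]
tcp_rot: [0.013, 0.994, -0.012, 0.106]
contact_force: [0.4, 0.1, -1.8]
gripper_width: 0.0169
clock: 16.9
ee_pos: [0.4266, -0.219, 0.112]
tcp_rot: [0.014, 0.994, -0.012, 0.105]
contact_force: [-0.0, 0.1, -1.4]
gripper_width: 0.017
[ 0.42660123 -0.21895019  0.11203554] [[-0.97747931  0.03015022  0.20886637]
 [ 0.02509245  0.99932521 -0.02682348]
 [-0.20953416 -0.02097843 -0.97757626]] [ 1.25614991  0.39962951 -0.90057394  2.22260514  0.52492677  0.51066871
  1.52915738]
```

View pics/a.png

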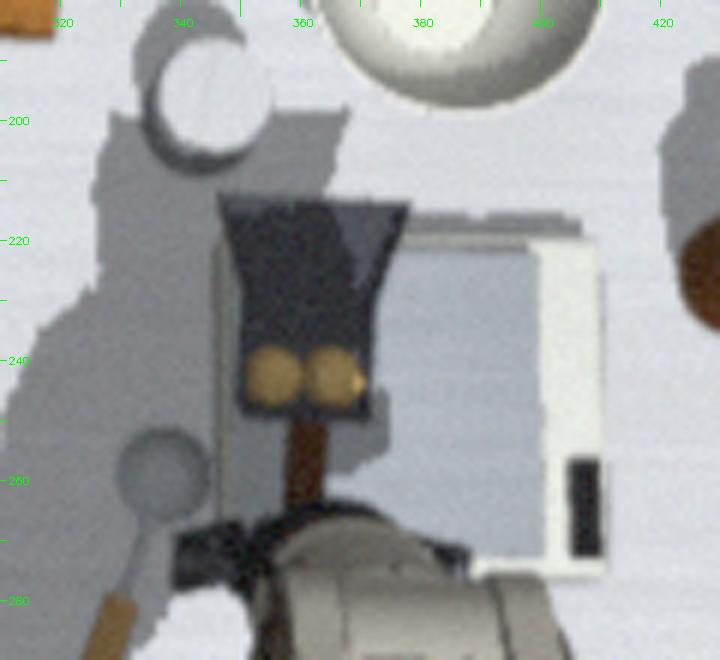

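```bash
python3 - <<'E'
from h import *
from scipy.spatial.transform import Rotation as R
s=bot.get_state();M=R.from_quat(s["tcp_rot"]).as_matrix()
a=np.arctan2(M[1,1],M[0,1]); y=np.array([np.cos(a),np.sin(a),0]);z=np.array([0,0,-1.]);x=np.cross(y,z)
T=np.c_[x,y,z];print(R.from_matrix(T@M.T).as_rotvec(),x)
E
python3 -m jog '[[[-0.3,-1,0],[0,0,0],0],[[-0.6,-2.4,0],[0,0,0],0],[[-0.9,-3.8,0],[0,0,0],0],[[-1.2,-4.6,0],[0,0,0],0],[[-1.3,-4.9,0],[0,0,0],0]]'
```

```text
[ 0.02836294  0.20926075 -0.00227204] [-0.9994723   0.03248274  0.        ]
clock: 17.58
ee_pos: [0.4152, -0.2677, 0.1128]
tcp_rot: [0.014, 0.994, -0.011, 0.105]
contact_force: [-0.0, 0.4, -1.1]
gripper_width: 0.0169
```

```bash
python3 -m jog '[[[0,0,-0.5],[0.006,0.05,0],0],[[0,0,-1],[0.012,0.1,0],0],[[0,0,-1.5],[0.02,0.15,0],0],[[0,0,-2.2],[0.028,0.209,0],0],[[0,0,-2.7],[0.028,0.209,0],0]]'; python3 -m jog '[[[0,0,0],[0,0,0],0],[[0,0,0],[0,0,0],0]]'; python3 - <<'E'
from h import *
from scipy.spatial.transform import Rotation as R
s=bot.get_state();print(s["ee_pos"],R.from_quat(s["tcp_rot"]).as_matrix(),s["q"])
snap("top","t16");crop("t16",310,180,430,290,6,"a");snap("scene","s16");crop("s16",180,110,320,230,5,"b")
E
```

```text
clock: 18.2
ee_pos: [0.417, -0.2664, 0.0857]
tcp_rot: [0.013, 1.0, 0.002, 0.002]
contact_force: [-0.9, -0.1, -2.1]
gripper_width: 0.0173
clock: 18.45
ee_pos: [0.4149, -0.2669, 0.0859]
tcp_rot: [0.013, 1.0, 0.001, 0.001]
contact_force: [0.6, 0.5, -1.8]
gripper_width: 0.0166
[ 0.41493163 -0.2669446   0.08591793] [[-0.99964451  0.02660586  0.00172571]
 [ 0.02661026  0.99964256  0.002579  ]
 [-0.00165648  0.002624   -0.99999519]] [ 1.17904472  0.55521201 -0.81137773  2.04521423  0.57110255  0.77813743
  1.5641172 ]
```

View pics/a.png

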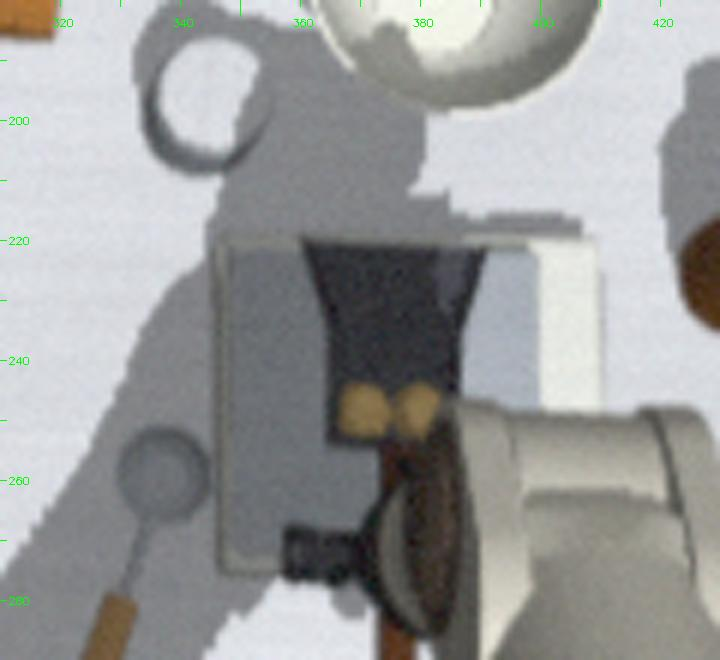

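View pics/b.png

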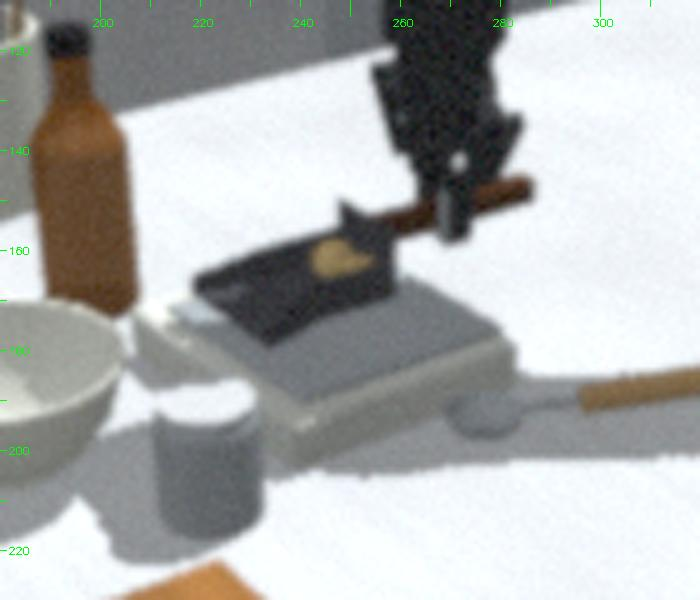

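```bash
python3 -m jog '[[[0,0,-0.6],[0,0,0],0],[[0,0,-1.1],[0,0,0],0],[[0,0,-1.4],[0,0,0],0],[[0,0,-1.6],[0,0,0],0],[[0,0,-1.6],[0,0,0],0]]'; python3 -m jog '[[[0,0,-0.1],[0,0,0],0],[[0,0,-0.1],[0,0,0],0]]'
```

```text
clock: 19.18
ee_pos: [0.4154, -0.2668, 0.0697]
tcp_rot: [0.013, 1.0, 0.001, 0.001]
contact_force: [0.1, -0.2, -1.9]
gripper_width: 0.017
clock: 19.42
ee_pos: [0.4155, -0.267, 0.0689]
tcp_rot: [0.013, 1.0, 0.001, 0.001]
contact_force: [0.2, 0.2, -2.0]
gripper_width: 0.0168
```

```bash
python3 -m jog '[[[0,0,-0.1],[0,0,0],0],[[0,0,-0.1],[0,0,0],0]]'; python3 -m jog '[[[0,0,-0.1],[0,0,0],0],[[0,0,-0.1],[0,0,0],0]]';  python3 - <<'E'
from h import *
snap("scene","s17");crop("s17",180,110,320,230,5,"b")
E
```

```text
clock: 19.68
ee_pos: [0.4155, -0.2671, 0.0682]
tcp_rot: [0.013, 1.0, 0.001, 0.001]
contact_force: [-1.8, 0.5, 1.4]
gripper_width: 0.0171
clock: 19.92
ee_pos: [0.4153, -0.2671, 0.0676]
tcp_rot: [0.013, 1.0, 0.001, 0.0]
contact_force: [-5.1, 2.0, 9.6]
gripper_width: 0.0172
```

View pics/b.png

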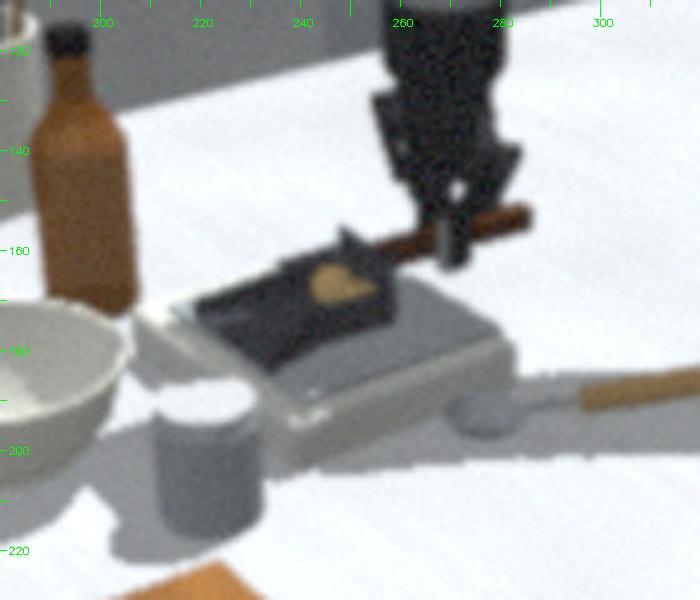

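```bash
python3 -m jog '[[[0,0,0.1],[0,0,0],0],[[0,0,0.1],[0,0,0],30],[[0,0,0.1],[0,0,0],60],[[0,0,0.1],[0,0,0],60],[[0,0,0.1],[0,0,0],60]]'; python3 -m jog '[[[0,0,1],[0,0,0],60],[[0,0,3],[0,0,0],60],[[0,0,6],[0,0,0],60],[[-1,0,10],[0,0,0],60],[[-1,4,14],[0,0,0],60]]'; python3 -m jog '[[[0,5,1],[0,0,0],60],[[0,10,1],[0,0,0],60],[[0,15,1],[0,0,0],60],[[0,18,1],[0,0,0],60]]';python3 - <<'E'
from h import *
snap("top","t18");crop("t18",310,180,430,290,6,"a");snap("scene","s18");crop("s18",180,110,320,230,5,"b")
E
```

```text
clock: 20.6
ee_pos: [0.4155, -0.267, 0.0678]
tcp_rot: [0.013, 1.0, 0.001, 0.001]
contact_force: [0.0, 0.6, 1.1]
gripper_width: 0.051
clock: 21.22
ee_pos: [0.4052, -0.2291, 0.2102]
tcp_rot: [0.016, 1.0, 0.001, 0.001]
contact_force: [1.4, 0.5, 1.8]
gripper_width: 0.0511
clock: 21.72
ee_pos: [0.4054, -0.0445, 0.2191]
tcp_rot: [0.012, 1.0, 0.0, 0.001]
contact_force: [0.4, -0.5, -0.6]
gripper_width: 0.051
```

View pics/a.png

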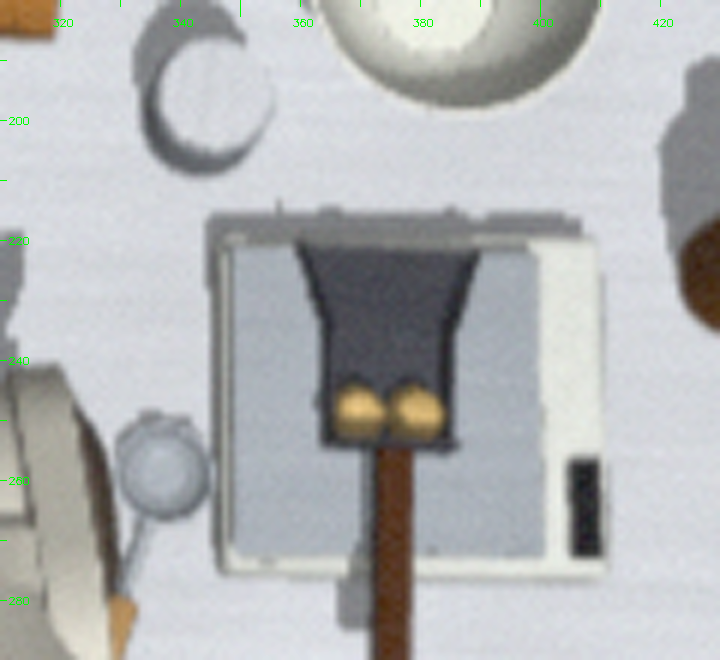

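View pics/b.png

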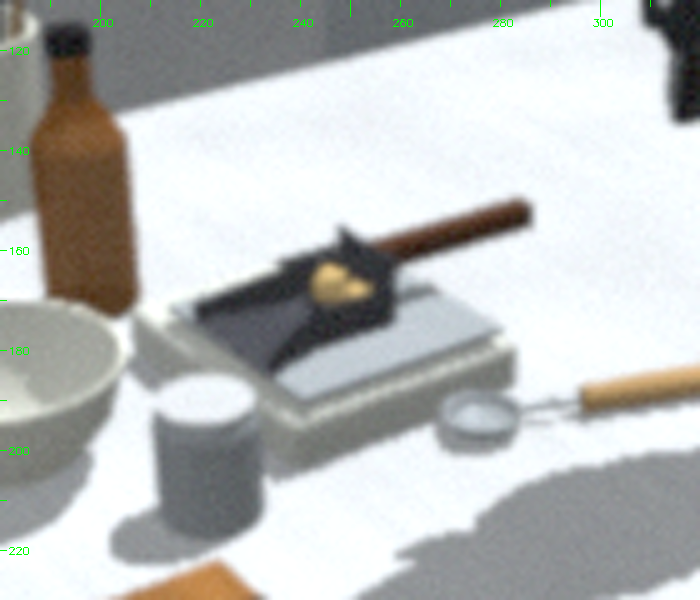

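View pics/t18.png

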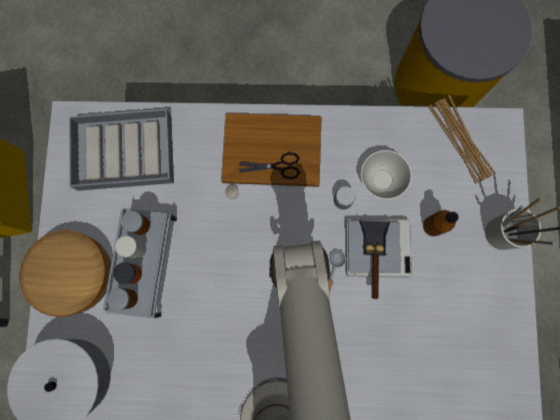

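```bash
python3 - <<'E'
from h import *
a=p2w("t18",359.5,221,.058);b=p2w("t18",389.5,221.5,.058);c=p2w("t18",363,254,.09);d=p2w("t18",385.5,254,.09);print(a,b,c,d,np.linalg.norm((a+b-c-d)/2)); print("pan",(.3*(a+b)+.7*(c+d))/2)
print("hend",p2w("t18",375,298,.087))
E
python3 -m jog '[[[0,0,0],[0,0,0],60],[[0,0,0],[0,0,0],60]]'; python3 - <<'E'
from rig import bot
s=bot.get_state();print(abs(s["joint_velocities"]).max());print(bot.hand_in())
E
```

```text
[ 0.56870443 -0.22555947  0.058     ] [ 0.56908369 -0.31287934  0.058     ] [ 0.47003021 -0.23078332  0.09      ] [ 0.47145251 -0.29410953  0.09      ] 0.10345929439291669
pan [ 0.50018717 -0.26447832  0.0804    ]
hend [ 0.34845103 -0.26410833  0.087     ]
clock: 22.08
ee_pos: [0.4056, -0.0481, 0.2182]
tcp_rot: [0.014, 1.0, 0.001, 0.001]
contact_force: [0.5, 1.2, 0.3]
gripper_width: 0.0513
0.009275238846636594
the job is handed in; nothing more can be done
None
```

The scoop is on the scale with both lumps in its pan and the gripper has let go. I handed the job in at about 22 s of the 61 s allowed; no verdict came back.

- **What I did:**
  - I pulled the scoop out from under the rack by its pan, turned it to face the board, laid it flat in front of the lumps and let go.
  - I then took it by the handle, pushed the pan under both lumps against the board, and tilted the mouth up while lifting. The lumps slid to the back of the pan.
  - I carried it to the scale, set it down level, opened the gripper and moved the arm away.
- **Last checks:**
  - The last pictures show the scoop lying flat on the steel plate with both lumps against its back wall.
  - I measured the middle of the pan's rear part at about (0.500, -0.264), roughly 7 mm from the plate's centre.
  - The bystanders look unmoved, though I did not measure them again.
- **Not measured directly:** I judged the scoop's level from the vertical tool at release and from the pictures.
- **Small disagreement:** the pan's length came out at 103 mm against the true 100 mm, which is within camera accuracy. No check failed.

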